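Idle the shaker and lift off the vial carrier

TASK

Bring the shaker's speed lever back to idle, standing upright at the long tick, and leave it there. Only then lift the carrier with its four vials off the shaker's mat by its handle, and finish holding it about 10 cm above the mat, steady and level, all four vials still in their cells; do not put it down. Leave the spare vial, the dish, the bottle and whatever else stands around as they are.

Things in the scene. Friction and masses are not known exactly. Their poses are not given: they have to be found in the camera images.
- shaker: (mm) platform shaker fixed to the bench: flat grey housing, white deck, 204 (x) x 264 (y) x 50 high. Origin: centre of its underside; x points away from the robot at yaw 0, y left. On the deck, centred at y = +50, a dark rubber mat 160 x 140, top 56 above the bench, in an aluminium frame 3 higher. The speed lever stands at x = -25, y = -90 between cheeks that reach 24 above the deck.
- lever (a joint): angle of the shaker's speed lever, rad: 0 = upright = idle (the long tick), positive = leaning along the shaker's +x (away from the robot) = running, up to 0.8; negative towards the robot, to -0.8. Starts between 0.4 and 0.75. It stays where it is left; 1 to 2 N at the grip move it. It turns about the shaker's y axis through the point (-25, -90, 62) (mm) of the shaker's frame.
- lever_grip (a point): middle of the lever's black grip, 85 from the lever's pivot. The grip is a round bar along the lever, 18 diameter and 40 long (20 to either side of this point); below it a steel stem of 8 diameter. Its axes: z along the lever, y along the pivot (shaker's y).
- carrier: loose white vial carrier standing on the mat, 0.13 to 0.23 kg without vials: open box 100 (x) x 66 (y) x 26 high with 4 walls and floor, divided into 3 x 2 cells of about 28 x 27; a bridge handle spans it lengthwise: two flat aluminium uprights (16 wide) at x = -51.5 and +51.5, joined by a grey bar. Origin: centre of its underside (bench height + 56 while it stands on the mat); x along the bar, z up.
- carrier_handle (a point): centre of the carrier's grey handle bar, 104 above the carrier's underside. The bar is 108 long (x), 14 wide (y), 16 high; below it is free space of about 40 down to the caps of the vials.
- vial_0: loose amber-brown screw vial with black cap, 25 diameter x 50 tall, 20 g, standing in the carrier's -x +y corner cell. Origin: centre of its underside, 4 above the carrier's underside.
- vial_1: loose amber-brown screw vial with black cap, 25 diameter x 50 tall, 20 g, standing in the carrier's -x -y corner cell. Origin: centre of its underside, 4 above the carrier's underside.
- vial_2: loose amber-brown screw vial with black cap, 25 diameter x 50 tall, 20 g, standing in the carrier's +x +y corner cell. Origin: centre of its underside, 4 above the carrier's underside.
- vial_3: loose amber-brown screw vial with black cap, 25 diameter x 50 tall, 20 g, standing in the carrier's +x -y corner cell. Origin: centre of its underside, 4 above the carrier's underside.
- spare_vial: bystander: amber-brown screw vial with black cap, 25 diameter x 50 tall, standing on the bench on the robot side of the shaker, NOT in the carrier. Origin: centre of its underside.
- petri: bystander: clear petri dish, 92 diameter x 15, flat on the bench in front of the shaker. Origin: centre of its underside.
- bottle: bystander: clear 100 ml bottle with blue cap, 56 diameter x 106 tall, standing to the left of the shaker. Origin: centre of its underside.
- cuvettes: bystander: flat box with green lid, 61 x 105 x 26, right of the bench reader. Origin: centre of its underside.

How it is judged:
By the outcome, as a careful person would: the job done as asked, in the order asked, and still so for the second after the job is handed in, while the arm keeps its last pose, push and grip.
It also fails if it takes over 42 s, if anything falls off the work surface, if the arm or the gripper's body presses on something with over 40 N, if the wrist force passes 120 N, or if a joint passes its speed limit or range.

ROBOT

A 6-joint arm with a two-finger parallel gripper is mounted at the origin on a cart in front of the work surface, level with it; the furniture and walls round the work are solid. World frame = base frame: x ahead of the robot, y to its left, z up, the work surface at z = 0. Lengths are in m, angles in rad, forces in N, time in s.
With the tool pointing down it reaches from about 0.375 to 0.9 m from the base axis. Payload 3.1 kg.
Tool frame: the origin (TCP) lies midway between the tips of the shut fingers; the grasp point (between the pads) lies manip.hold_point_z behind it (manip.hold_point_z is the distance from the TCP to the grasp point, in m); z points along the fingers, y is the line along which they close (so a half turn about z gives the same grasp; the last joint's range is limited). The gripper opens to 87 mm and grips with 3 to 60 N. Pads are 19 mm wide; open, the fingers measure 117 mm over their backs; the gripper's body (75 mm by 190 mm) begins 51 mm behind the grasp point.
Start: joints at [-1.411, 0.527, 1.433, -0, 1.181, -0.178], TCP at [0.208, -0.589, 0.223] pointing down, gripper open.
Joint ranges: [-3.08, 3.08], [-0.75, 2.2], [0.22, 2.44], [-1.43, 4.57], [0, 2.65], [-2.85, 2.85]. Speed limits (rad/s): [2.79, 2.79, 3.14, 3.14, 3.14, 3.14].

INTERFACE

Orientations are given as a rotation vector (axis times angle).
In Python, from plant import manip, cams, workorder gives the robot as it stands. The module is installed in compiled form; this text tells all that it offers.
- The arm moves only by the shell command python3 -m jog 'ROWS' [OPENING]. ROWS is JSON, a list of rows, each a list of 2 entries, a list of its own where there are three numbers: the shift along the tool's x, y, z in units of 50 mm (1.0 is 50 mm), then the turn about the tool's z in units of 5 degrees (1.0 is 5 degrees). A call has 1 to 5 rows; each row is the pose to reach, as a shift and turn from the pose commanded when the call began, along the tool's axes at that moment; what a row does not reach only later rows make up. A row lasts 1/10 s, in which the tool goes at most 50 mm and 8.59 degrees, less where a joint would pass 70% of its speed; a pose out of reach is approached as far as the arm can. A call with a gripper value outside its range is refused whole. OPENING is the finger opening in mm, from 0 to 87, set as the call begins (- or left out, the last holds). The fingers move at their own pace and stop on an object; the grip force is fixed at half the most. Time passes only in rows, so rows that repeat a pose let the fingers close. It gives the time, the measured TCP pose, the force, the opening and the grip force at its end, in the units of the state.
- manip.get_state(): the state, without advancing time (a new reading comes with each control period).
- cams.read_camera(name): name is "scene" or "top"; returns the picture (400x640x3 uint8, blue, green, red); there is no depth.
- cams.camera_params(name): a dict with "fx", "fy", "cx", "cy" (pixels), "dist" ([k1, k2, p1, p2, k3] as OpenCV has them; the pictures are not rectified), "world_from_camera" (4x4, takes a point from camera to world coordinates). Camera axes: x right, y down, z forward; pixel columns grow to the right and rows downward; lengths in m; the calibration is good to about 2 mm. A picture is of the moment at which its call begins. camera_params takes no time and is no camera call.
- workorder.close_job(): hands the job in; it is judged then, once.
Trained networks look in the newest picture that a camera, given by its name, has taken for a name from the list of things; names that differ only in an ending like _2 or _b are one class to them, and where a whole thing is asked for, a point or a joint stands for the part that bears it (a point fixed in the world has none). Each returns a list of dicts, best first, with "conf" (0 to 1); they miss things now and then, are a little off and sometimes report something else, mostly with a low value. They report only what shows in the picture. A call takes as long as a camera call.
- cams.regions_of(camera, name): "mask" (400x640 bool, what is visible of it) and "bbox" ([left, top, right, bottom] in pixels, round what is visible of it).
The state is a dict: "t": time; "q": joint angles; "qvel": joint speeds; "joint_torque": joint torques, N m; "tcp_pos": TCP position; "ee_rot": TCP orientation; "wrist_force": force on the tool from outside, world axes, zero at the start; "torque": the same for the moment, N m; "finger_gap": finger opening in m; "finger_force": force on a finger pad.
Only numpy, scipy, OpenCV 4.12 (cv2) and the standard library are available. Lean on these libraries where they do the work, as an engineer would, in place of code of your own. Each camera call takes 0.05 s, during which the arm holds its last target. There are 200 camera calls.

## Working session

There is one attempt and no reset: what is moved stays moved. The work goes in short steps, Python scripts to look and compute and a shell command to move; the robot and the scene stay as the last step left them, time stands still between calls to the robot, and variables do not carry over. Pictures are saved under pics/ and viewed, at most 10 in all, crops included, and the job is handed in when it is done.

```bash
mkdir -p pics
python3 - <<'E'
from plant import manip,cams
import cv2,numpy as np
print(manip.get_state(), manip.hold_point_z)
for n in("scene","top"):
    im=cams.read_camera(n); cv2.imwrite(f"pics/{n}0.png",im)
    p=cams.camera_params(n); print(n,{k:np.round(v,4).tolist() for k,v in p.items()})
    for k in("shaker","lever","carrier","carrier_handle","lever_grip","vial_0","spare_vial","bottle","petri"):
        print(k,[(round(r["conf"],2),np.round(r["bbox"]).tolist(),np.round(np.argwhere(r["mask"]).mean(0)[::-1],1).tolist()) for r in cams.regions_of(n,k)][:5])
E
```

```text
{'t': 0.0, 'q': array([-1.41054586e+00,  5.28451429e-01,  1.43390243e+00, -2.01851494e-05,
        1.18139803e+00, -1.78480123e-01]), 'qvel': array([ 0.00175768,  0.00061843,  0.00042202, -0.00045715,  0.00226188,
        0.00096906]), 'joint_torque': array([ 4.94746528e-04, -4.40039492e+01, -1.76596284e+01,  6.34386158e-02,
        5.83374419e-02, -1.70218541e-04]), 'tcp_pos': array([ 0.20759622, -0.58873682,  0.22158065]), 'ee_rot': array([-3.09451214e+00, -5.29184593e-01, -1.59447418e-06]), 'wrist_force': array([-0.45897786,  0.1890916 ,  0.35267292]), 'torque': array([ 0.00822062, -0.04272612,  0.00713663]), 'finger_force': 0.0, 'finger_gap': 0.0870662086547904} 0.0187
scene {'fx': 462.3764, 'fy': 462.3764, 'cx': 321.6006, 'cy': 193.3129, 'dist': [0.0106, 0.0, 0.0, 0.0, 0.0], 'world_from_camera': [[-0.7973, -0.4259, 0.4278, -0.2593], [-0.6036, 0.5688, -0.5587, 0.9998], [-0.0053, -0.7036, -0.7105, 1.2561], [0.0, 0.0, 0.0, 1.0]]}
shaker [(0.75, [215.0, 237.0, 235.0, 267.0], [223.3, 251.0]), (0.69, [227.0, 190.0, 327.0, 275.0], [281.1, 235.8])]
lever [(0.58, [288.0, 191.0, 307.0, 21
[... 873 characters left out ...]
 236.0], [271.8, 202.7])]
lever [(0.47, [291.0, 190.0, 298.0, 212.0], [292.4, 200.3])]
carrier [(0.89, [245.0, 176.0, 265.0, 211.0], [252.0, 194.4])]
carrier_handle [(0.66, [421.0, 171.0, 440.0, 195.0], [427.9, 182.7]), (0.55, [242.0, 178.0, 262.0, 214.0], [252.6, 195.0])]
lever_grip [(0.63, [290.0, 192.0, 294.0, 199.0], [293.0, 195.2]), (0.53, [229.0, 169.0, 308.0, 234.0], [272.6, 202.5]), (0.24, [240.0, 178.0, 263.0, 213.0], [252.4, 195.6])]
vial_0 [(0.56, [256.0, 202.0, 260.0, 212.0], [256.8, 204.0]), (0.55, [257.0, 184.0, 258.0, 191.0], [257.4, 186.4])]
spare_vial []
bottle [(0.56, [215.0, 170.0, 232.0, 185.0], [222.5, 177.8])]
petri [(0.56, [229.0, 227.0, 256.0, 256.0], [241.9, 240.7])]
```

Run:
```python
import cv2
a=cv2.imread("pics/top0.png")[150:270,200:340]; cv2.imwrite("pics/tc.png",cv2.resize(a,None,fx=5,fy=5,interpolation=cv2.INTER_CUBIC))
a=cv2.imread("pics/scene0.png")[170:290,200:340]; cv2.imwrite("pics/sc.png",cv2.resize(a,None,fx=5,fy=5,interpolation=cv2.INTER_CUBIC))
```

```text
(no output)
```

View pics/tc.png

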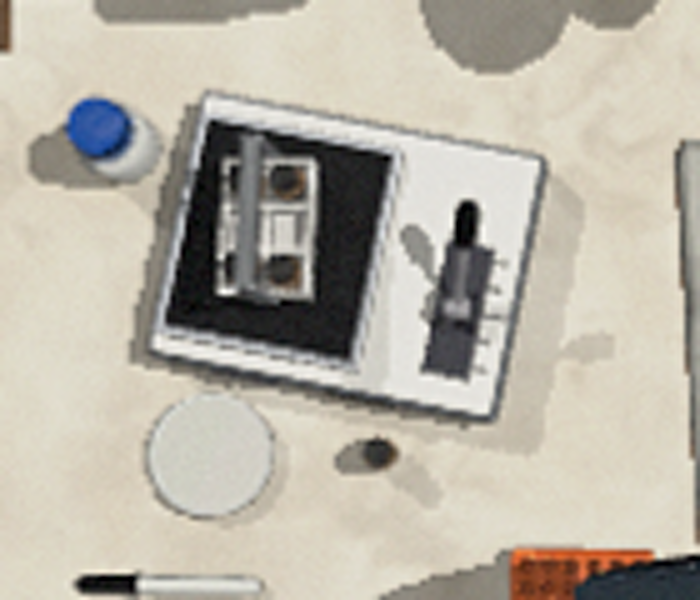

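View pics/sc.png

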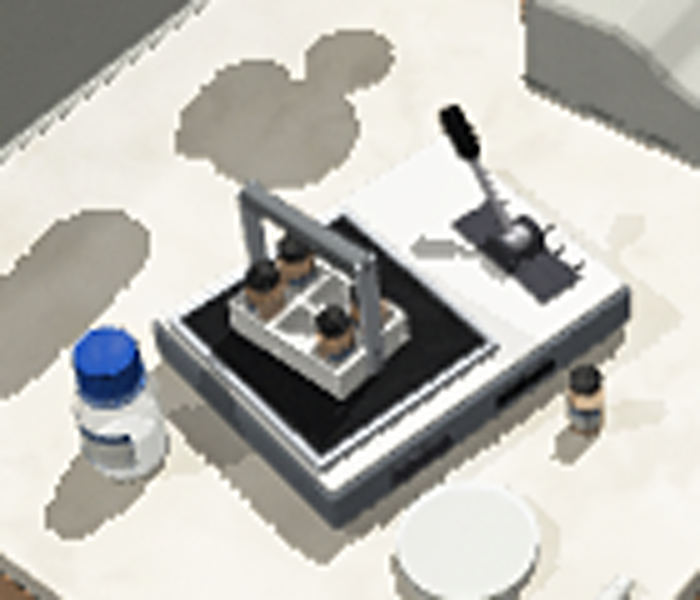

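View pics/scene0.png

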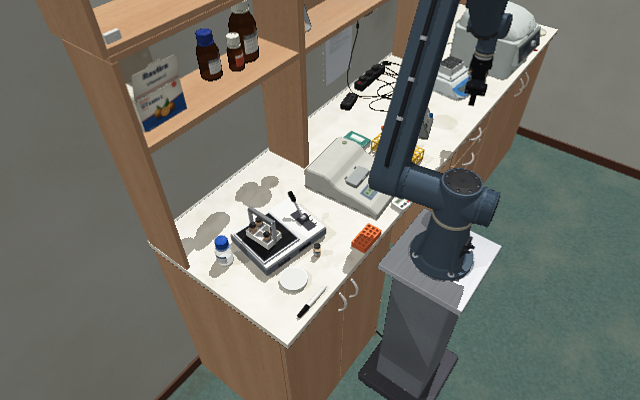

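The top crop shows the deck corners, the carrier bar running vertically at about x=250 (crop), and the grip at (467,222). The scene crop shows the bar from (250,188) to (372,260) and the grip at (460,132). I'll fit the poses from these points.

```bash
cat > h.py <<'E'
import numpy as np,cv2
from plant import cams
def proj(n,P):
    p=cams.camera_params(n); T=np.linalg.inv(p["world_from_camera"])
    K=np.array([[p["fx"],0,p["cx"]],[0,p["fy"],p["cy"]],[0,0,1]])
    return cv2.projectPoints(np.atleast_2d(P).astype(float),cv2.Rodrigues(T[:3,:3])[0],T[:3,3],K,np.array(p["dist"]))[0][:,0]
def pl(v,P):
    c,s=np.cos(v[2]),np.sin(v[2]); P=np.atleast_2d(P)
    return np.c_[v[0]+c*P[:,0]-s*P[:,1], v[1]+s*P[:,0]+c*P[:,1], P[:,2]]
E
python3 - <<'E'
from h import *
from scipy.optimize import least_squares as ls
T=lambda a:np.array(a)/5+[200,150]
S=lambda a:np.array(a)/5+[200,170]
D=np.array([[.102,.132,.05],[.102,-.132,.05],[-.102,-.132,.05],[-.102,.132,.05]])
ct=T([(205,95),(547,157),(493,418),(152,350)]); cs=S([(157,322),(337,492),(630,287)])
f=lambda v:np.r_[(proj("top",pl(v,D))-ct).ravel(),(proj("scene",pl(v,D[[0,3,2]]))-cs).ravel()]
r=ls(f,[.3,.2,-.2]);v=r.x; print("shaker",v.round(4),r.fun.round(1))
def lev(a):
    return pl(v,[[-.025+.085*np.sin(a),-.09,.062+.085*np.cos(a)]])
g=lambda a:np.r_[(proj("top",lev(a[0]))-T((467,222))).ravel(),(proj("scene",lev(a[0]))-S((460,132))).ravel()]
r=ls(g,[.5]); print("lever",r.x,r.fun.round(1),lev(r.x[0]),lev(0.),pl(v,[[-.025,-.09,.062]]))
B=np.array([[.054,0,.168],[-.054,0,.168]])
bt=T([(250,138),(247,297)]); bs=S([(250,187),(372,260)])
k=lambda u:np.r_[(proj("top",pl(u,B))-bt).ravel(),(proj("scene",pl(u,B))-bs).ravel()]
r=ls(k,[v[0],v[1]+.05,0]); print("carrier",r.x.round(4),r.fun.round(1))
from scipy.spatial.transform import Rotation as R
print(R.from_rotvec([-3.0945,-.52918,0]).as_matrix().round(3))
E
```

```text
shaker [ 0.4786  0.2751 -0.1746] [-0.8 -1.3  0.3 -0.5  0.5  1.2 -1.7  1.4 -1.5 -1.7 -0.2  0.6  1.9 -1.8]
lever [0.7490885] [ 0.4  0.   0.  -0.4] [[0.49539687 0.18071786 0.12424634]] [[0.43839417 0.19077195 0.147     ]] [[0.43839417 0.19077195 0.062     ]]
carrier [0.4908 0.3309 0.0015] [-0.3  0.4 -0.7 -0.2 -0.3 -0.8  0.7 -0.3]
[[ 0.943  0.332 -0.   ]
 [ 0.332 -0.943  0.002]
 [ 0.    -0.002 -1.   ]]
```

```bash
cat > go.py <<'E'
# usage: go.py x y z yawdeg(of tool y) -> row
import sys,numpy as np
from plant import manip
from scipy.spatial.transform import Rotation as R
s=manip.get_state(); M=R.from_rotvec(s["ee_rot"]).as_matrix()
x,y,z,w=map(float,sys.argv[1:5])
d=M.T@(np.array([x,y,z])-s["tcp_pos"])/.05
yaw=np.degrees(np.arctan2(M[1,1],M[0,1])); t=-((w-yaw+180)%360-180)/5
print("t",s["t"],"tcp",s["tcp_pos"].round(4),"yaw",yaw.round(1),"q",s["q"].round(2),"F",s["wrist_force"].round(1),"T",s["torque"].round(2),"gap",round(s["finger_gap"],4))
print("row",d.round(2).tolist(),round(t,2))
E
python3 -m jog '[[[5.6,-3.1,-2.2],0],[[5.6,-3.1,-2.2],0],[[5.6,-3.1,-2.2],0],[[5.6,-3.1,-2.2],0],[[5.6,-3.1,-2.2],0]]' 87; python3 go.py .47 -.1 .33 -10
```

```text
t: 1.5
tcp_pos: [0.3657, -0.4112, 0.3046]
ee_rot: [3.096, 0.529, 0.0]
wrist_force: [-0.0, -1.5, -0.4]
finger_gap: 0.0866
finger_force: 0.0
t 1.5 tcp [ 0.3657 -0.4112  0.3046] yaw -70.6 q [-1.05  0.34  1.52  0.    1.29  0.19] F [-0.  -1.5 -0.4] T [-0.05  0.01 -0.03] gap 0.0866
row [4.03, -5.18, -0.51] -12.12
```

```bash
python3 -m jog '[[[4,-5.2,-0.5],-12.1],[[4,-5.2,-0.5],-12.1],[[4,-5.2,-0.5],-12.1],[[4,-5.2,-0.5],-12.1],[[4,-5.2,-0.5],-12.1]]' ; python3 go.py .5 .18 .30 -10
```

```text
t: 2.0
tcp_pos: [0.4427, -0.1739, 0.3233]
ee_rot: [2.682, 1.634, 0.001]
wrist_force: [1.2, -0.2, -0.1]
finger_gap: 0.0868
finger_force: 0.0
t 2.0 tcp [ 0.4427 -0.1739  0.3233] yaw -27.3 q [-0.61  0.2   1.66  0.    1.28 -0.13] F [ 1.2 -0.2 -0.1] T [ 0.02 -0.09 -0.04] gap 0.0868
row [6.82, -2.23, 0.46] -3.46
```

```bash
python3 -m jog '[[[6.8,-2.2,0.5],-3.5],[[6.8,-2.2,0.5],-3.5],[[6.8,-2.2,0.5],-3.5],[[6.8,-2.2,0.5],-3.5],[[6.8,-2.2,0.5],-3.5]]'; python3 go.py .495 .181 .22 -10
```

```text
t: 2.5
tcp_pos: [0.4845, 0.072, 0.3056]
ee_rot: [2.408, 2.016, 0.001]
wrist_force: [1.0, -0.1, 1.0]
finger_gap: 0.0869
finger_force: 0.0
t 2.5 tcp [0.4845 0.072  0.3056] yaw -10.1 q [-0.08  0.24  1.65 -0.    1.24  0.1 ] F [ 1.  -0.1  1. ] T [-0.01 -0.18  0.03] gap 0.0869
row [2.18, -0.18, 1.71] -0.02
```

```bash
python3 -m jog '[[[2.1,-0.2,1.6],0],[[2.1,-0.2,1.6],0],[[2.1,-0.2,1.6],0],[[2.1,-0.2,1.6],0],[[2.1,-0.2,1.6],0]]'; python3 go.py .495 .181 .105 -10
python3 - <<'E'
import cv2
from plant import cams
for n,o in(("top",150),("scene",170)):
    im=cams.read_camera(n); im=cv2.resize(im[o:o+120,220:340],None,fx=5,fy=5,interpolation=cv2.INTER_CUBIC)
    cv2.imwrite(f"pics/{n}1.png",im)
E
```

```text
t: 3.0
tcp_pos: [0.4929, 0.1752, 0.2252]
ee_rot: [2.407, 2.019, -0.002]
wrist_force: [0.2, -0.8, -0.4]
finger_gap: 0.0872
finger_force: 0.0
t 3.0 tcp [0.4929 0.1752 0.2252] yaw -10.0 q [ 0.13  0.39  1.68 -0.    1.07  0.3 ] F [ 0.2 -0.8 -0.4] T [-0.06 -0.08 -0.01] gap 0.0872
row [0.12, 0.02, 2.4] -0.0
```

View pics/scene1.png

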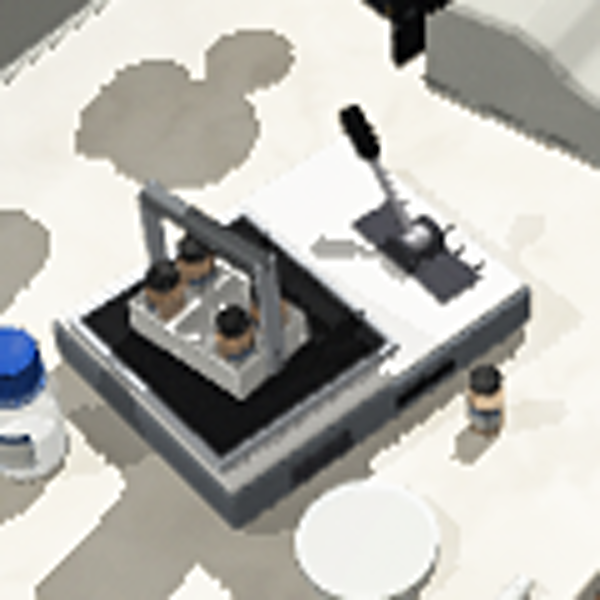

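Run:
```python
from h import *
c=np.array([.4929,.1752,.2252]); y=np.array([.985,-.174,0])
for s in(-.05,0,.05): print(s,((proj("scene",c+s*y)-[220,170])*5).round(), ((proj("top",c+s*y)-[220,150])*5).round())
```

```text
-0.05 [[411.  58.]] [[353. 281.]]
0 [[361.  19.]] [[367. 207.]]
0.05 [[312. -18.]] [[382. 134.]]
```

View pics/top1.png

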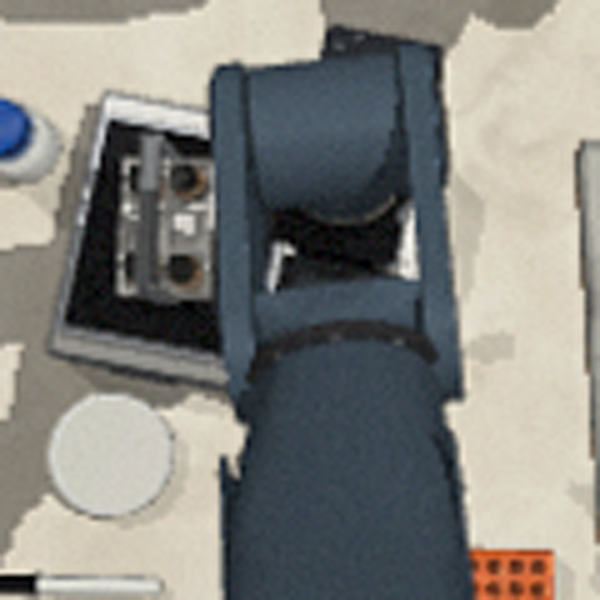

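```bash
python3 -m jog '[[[0.1,0,0.8],0],[[0.1,0,1.6],0],[[0.1,0,2.3],0],[[0.1,0,2.3],0]]'; python3 go.py .4384 .1908 .128 -10
```

```text
t: 3.5
tcp_pos: [0.4916, 0.1782, 0.1078]
ee_rot: [-2.408, -2.012, 0.01]
wrist_force: [-0.4, 0.1, -0.3]
finger_gap: 0.0875
finger_force: 0.0
t 3.5 tcp [0.4916 0.1782 0.1078] yaw -10.2 q [ 0.13  0.57  1.79 -0.    0.8   0.31] F [-0.4  0.1 -0.3] T [ 0.01 -0.08 -0.02] gap 0.0875
row [0.06, -1.09, -0.4] -0.05
```

```bash
python3 -m jog '[[[0.05,-0.3,-0.1],0],[[0.05,-0.6,-0.2],0],[[0.05,-0.9,-0.35],0],[[0.05,-1.1,-0.4],0],[[0.05,-1.1,-0.4],0]]'; python3 -m jog '[[[0,0,0],0],[[0,0,0],0],[[0,0,0],0],[[0,0,0],0],[[0,0,0],0]]' 10;python3 -m jog '[[[0,0,0],0],[[0,0,0],0],[[0,0,0],0],[[0,0,0],0],[[0,0,0],0]]'; python3 go.py .4384 .1908 .128 -10
python3 - <<'E'
import cv2
from plant import cams
for n,o in(("scene",170),):
    im=cams.read_camera(n); im=cv2.resize(im[o:o+120,220:340],None,fx=5,fy=5,interpolation=cv2.INTER_CUBIC)
    cv2.imwrite(f"pics/{n}2.png",im)
E
```

```text
t: 4.0
tcp_pos: [0.4385, 0.1927, 0.1322]
ee_rot: [2.407, 2.018, 0.002]
wrist_force: [1.0, 0.7, -0.5]
finger_gap: 0.087
finger_force: 0.0
t: 4.5
tcp_pos: [0.44, 0.1921, 0.1299]
ee_rot: [-2.408, -2.016, 0.002]
wrist_force: [1.6, -0.3, 1.1]
finger_gap: 0.0549
finger_force: 0.8
t: 5.0
tcp_pos: [0.4402, 0.1922, 0.1304]
ee_rot: [2.408, 2.017, 0.0]
wrist_force: [1.6, -0.9, 1.0]
finger_gap: 0.0173
finger_force: 30.0
t 5.0 tcp [0.4402 0.1922 0.1304] yaw -10.1 q [ 0.18  0.48  1.88 -0.    0.78  0.35] F [ 1.6 -0.9  1. ] T [-0.1  -0.4  -0.03] gap 0.0173
row [-0.03, -0.03, 0.05] -0.02
```

View pics/scene2.png

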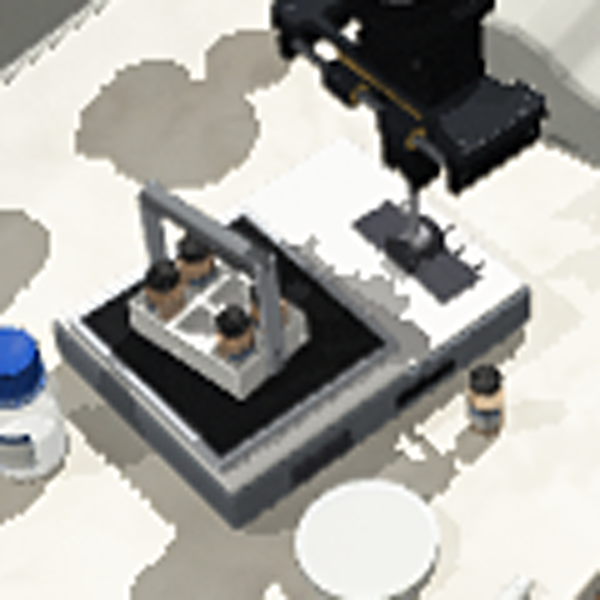

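The grip is held and the stem looks vertical at crop (415,210). I'll release it, rise and look at the lever.

```bash
python3 -m jog '[[[0,0,0],0],[[0,0,0],0],[[0,0,0],0],[[0,0,0],0],[[0,0,0],0]]' 60; python3 -m jog '[[[0,0,-0.7],0],[[0,0,-1.5],0],[[0,0,-2.5],0],[[0,0,-3.2],0],[[0,0,-3.2],0]]' 87; python3 go.py .491 .331 .25 -90
python3 - <<'E'
import cv2
from h import *
from scipy.optimize import least_squares as ls
im=cams.read_camera("scene")
v=[.4786,.2751,-.1746]
for q in("lever","lever_grip"):
    for r in cams.regions_of("scene",q): print(q,r["conf"],r["bbox"],np.argwhere(r["mask"]).mean(0)[::-1])
def lev(a,l): return pl(v,[[-.025+l*np.sin(a),-.09,.062+l*np.cos(a)]])
for a in(-.1,0,.1): print(a,[proj("scene",lev(a,l))[0].round(1).tolist() for l in(0,.065,.085,.105)])
cv2.imwrite("pics/s3.png",cv2.resize(im[160:240,260:340],None,fx=7,fy=7,interpolation=cv2.INTER_CUBIC))
E
```

```text
t: 5.55
tcp_pos: [0.4399, 0.1921, 0.1302]
ee_rot: [-2.408, -2.017, 0.001]
wrist_force: [0.7, -0.3, -1.7]
finger_gap: 0.0488
finger_force: 0.0
t: 6.05
tcp_pos: [0.4434, 0.1929, 0.2956]
ee_rot: [2.404, 2.013, 0.017]
wrist_force: [1.2, 0.3, -0.1]
finger_gap: 0.0848
finger_force: 0.0
t 6.05 tcp [0.4434 0.1929 0.2956] yaw -10.1 q [0.18 0.24 1.69 0.   1.2  0.35] F [ 1.2  0.3 -0.1] T [-0.05 -0.06 -0.04] gap 0.0848
row [2.88, 0.44, 0.93] 15.98
lever 0.53 [295.2, 197.7, 308.7, 220.6] [302.0610687  206.73282443]
lever_grip 0.56 [299.7, 197.7, 304.8, 220.7] [302.03061224 205.10204082]
-0.1 [[303.8, 217.3], [304.4, 205.5], [304.7, 201.7], [304.9, 197.9]]
0 [[303.8, 217.3], [303.2, 204.4], [303.0, 200.3], [302.8, 196.1]]
0.1 [[303.8, 217.3], [301.9, 203.5], [301.3, 199.0], [300.7, 194.6]]
```

View pics/s3.png

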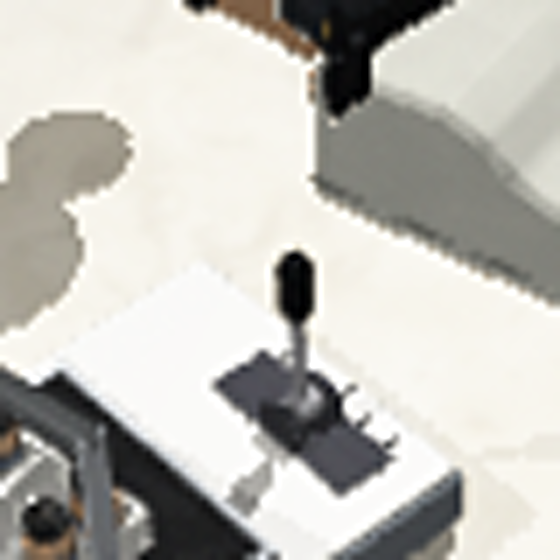

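The upright grip shows at crop (295,287) above the pivot at (305,398). That matches the predicted upright projection to within about 0.03 rad. Next is the carrier.

```bash
python3 -m jog '[[[2.9,0.4,0],8],[[2.9,0.4,0],16],[[2.9,0.4,0],16],[[2.9,0.4,0],16],[[2.9,0.4,0.4],16]]'; python3 -m jog '[[[0,0,0],8.0],[[0,0,0],8.0],[[0,0,0],8.0],[[0,0,0],8.0],[[0,0,0],8.0]]'; python3 go.py .491 .331 .20 -90
```

```text
t: 6.7
tcp_pos: [0.4862, 0.3335, 0.2694]
ee_rot: [-2.973, -1.016, -0.002]
wrist_force: [-0.0, -1.1, -0.4]
finger_gap: 0.0872
finger_force: 0.0
t: 7.2
tcp_pos: [0.484, 0.3307, 0.2674]
ee_rot: [3.138, -0.065, -0.008]
wrist_force: [-0.6, -0.5, 0.3]
finger_gap: 0.087
finger_force: 0.0
t 7.2 tcp [0.484  0.3307 0.2674] yaw -92.4 q [0.41 0.43 1.48 0.   1.24 2.02] F [-0.6 -0.5  0.3] T [ 0.05  0.01 -0.04] gap 0.087
row [0.15, -0.01, 1.35] -0.47
```

```bash
python3 -m jog '[[[0.1,0,0.6],-0.5],[[0.1,0,1.1],-0.5],[[0.1,0,1.3],-0.5],[[0.1,0,1.3],-0.5],[[0.1,0,1.3],-0.5]]'; python3 go.py .491 .331 .141 -90
python3 - <<'E'
import cv2
from plant import cams
im=cams.read_camera("scene")
cv2.imwrite("pics/s4.png",cv2.resize(im[165:255,215:335],None,fx=6,fy=6,interpolation=cv2.INTER_CUBIC))
E
```

```text
t: 7.7
tcp_pos: [0.4904, 0.3312, 0.2051]
ee_rot: [3.141, 0.012, -0.001]
wrist_force: [-0.4, -0.5, 0.1]
finger_gap: 0.0869
finger_force: 0.0
t 7.7 tcp [0.4904 0.3312 0.2051] yaw -89.6 q [0.41 0.5  1.54 0.   1.1  1.97] F [-0.4 -0.5  0.1] T [ 0.05  0.   -0.04] gap 0.0869
row [0.01, 0.0, 1.28] 0.09
```

View pics/s4.png

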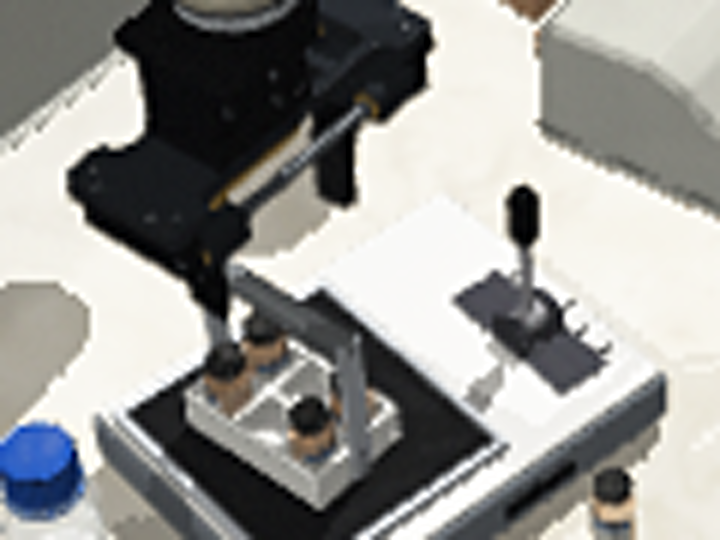

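The fingers straddle the bar: tips are at (212,310) and (340,195), the bar centre at (293,305), and the lever stands at (522,215). Descend and close.

```bash
python3 -m jog '[[[0,0,0.5],0],[[0,0,1.0],0],[[0,0,1.25],0],[[0,0,1.25],0]]'; python3 -m jog '[[[0,0,0],0],[[0,0,0],0],[[0,0,0],0],[[0,0,0],0],[[0,0,0],0]]' 5;python3 -m jog '[[[0,0,0],0],[[0,0,0],0],[[0,0,0],0],[[0,0,0],0],[[0,0,0],0]]'; python3 go.py .491 .331 .241 -90
```

```text
t: 8.15
tcp_pos: [0.4896, 0.3309, 0.142]
ee_rot: [3.141, 0.012, -0.004]
wrist_force: [-0.6, 0.2, 0.3]
finger_gap: 0.0867
finger_force: 0.0
t: 8.65
tcp_pos: [0.4906, 0.3313, 0.1434]
ee_rot: [-3.141, -0.012, -0.001]
wrist_force: [0.2, 0.3, -0.2]
finger_gap: 0.0549
finger_force: 0.0
t: 9.15
tcp_pos: [0.4904, 0.3312, 0.1428]
ee_rot: [3.142, 0.012, -0.0]
wrist_force: [0.1, 0.4, -0.4]
finger_gap: 0.0149
finger_force: 0.0
t 9.15 tcp [0.4904 0.3312 0.1428] yaw -89.6 q [0.41 0.58 1.59 0.   0.97 1.97] F [ 0.1  0.4 -0.4] T [0.08 0.04 0.  ] gap 0.0149
row [0.01, 0.0, -1.96] 0.09
```

```bash
python3 -m jog '[[[0,0,0],0],[[0,0,0],0],[[0,0,0],0]]'; python3 -m jog '[[[0,0,-0.05],0],[[0,0,-0.1],0],[[0,0,-0.2],0],[[0,0,-0.3],0],[[0,0,-0.4],0]]'; python3 -m jog '[[[0,0,-0.2],0],[[0,0,-0.4],0],[[0,0,-0.6],0],[[0,0,-0.8],0],[[0,0,-1.0],0]]'; python3 -m jog '[[[0,0,-0.2],0],[[0,0,-0.4],0],[[0,0,-0.55],0],[[0,0,-0.6],0],[[0,0,-0.6],0]]'; python3 -m jog '[[[0,0,0],0],[[0,0,0],0],[[0,0,0],0]]'; python3 go.py .4904 .3312 .2428 -90
python3 - <<'E'
import cv2
from plant import cams
im=cams.read_camera("scene")
cv2.imwrite("pics/s5.png",cv2.resize(im[145:255,215:335],None,fx=5,fy=5,interpolation=cv2.INTER_CUBIC))
E
```

```text
t: 9.45
tcp_pos: [0.4903, 0.3312, 0.1428]
ee_rot: [3.142, 0.012, -0.0]
wrist_force: [-0.5, -0.7, -0.7]
finger_gap: 0.0138
finger_force: 29.9
t: 9.95
tcp_pos: [0.4904, 0.3312, 0.1634]
ee_rot: [-3.141, -0.012, -0.0]
wrist_force: [0.1, -0.5, -2.9]
finger_gap: 0.0132
finger_force: 29.9
t: 10.45
tcp_pos: [0.4904, 0.3313, 0.214]
ee_rot: [-3.141, -0.012, -0.001]
wrist_force: [-0.6, -0.5, -3.2]
finger_gap: 0.0138
finger_force: 29.9
t: 10.95
tcp_pos: [0.4905, 0.3313, 0.2433]
ee_rot: [-3.141, -0.012, -0.001]
wrist_force: [0.2, -0.3, -3.4]
finger_gap: 0.0138
finger_force: 29.9
t: 11.25
tcp_pos: [0.4901, 0.3311, 0.2423]
ee_rot: [3.141, 0.012, -0.002]
wrist_force: [-0.3, -0.2, -3.1]
finger_gap: 0.0139
finger_force: 29.9
t 11.25 tcp [0.4901 0.3311 0.2423] yaw -89.6 q [0.41 0.46 1.5  0.   1.19 1.97] F [-0.3 -0.2 -3.1] T [0.03 0.   0.04] gap 0.0139
row [0.01, -0.0, -0.01] 0.09
```

View pics/s5.png

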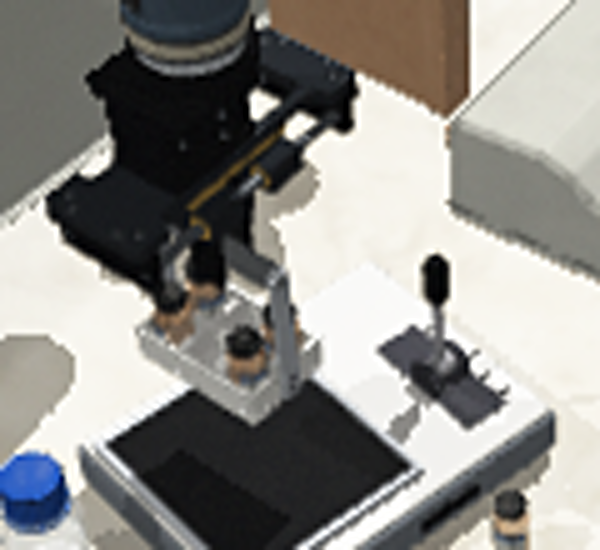

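The carrier hangs level about 10 cm above the mat with four vials in it (caps near (170,305), (205,270), (245,345) and (280,310)). The lever is upright at (437,280). Handing in.

```bash
python3 -c "
from plant import workorder
print(workorder.close_job())"
```

```text
the job is handed in; nothing more can be done
None
```

I put the lever upright at idle (within about 0.03 rad by camera), then lifted the carrier by its handle; it is held level and steady about 10 cm above the mat with all four vials in it, and the job was handed in at about 11 s with no verdict returned.

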